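Tip the sample tray to its pick-up end

TASK

Push down the thumb tab of the tipping tray that holds the two rectangular sample cartridges, so that the tray tips right over and both cartridges slide down against the low lip at the tab end, and leave the tray tipped. Let the cartridges slide by themselves without touching them, and leave the other tray, with the round steel disc in it, as it is.

Things in the scene. Friction and masses are not known exactly. Their poses are not given: they have to be found in the camera images.
- tray_tab (a point): Thumb tab (38 mm long, 64 wide, ribbed) of the tray with the two cartridges: centre of its top face. x runs along the tray, outward; y across, z up. Hinge axis at x -103, z -3 mm, 75 mm above the bench. Starts level (78 mm up), pointing any way. 1.5-2 N on the tab tips it; it stops at 24 degrees, this point 36 mm up, and stays as left. Lip inside at x -23, closed end at x -183, floor z 0 mm.
- spare_tab (a point): The same point of the other tray, with one steel disc (38 mm wide, 12 high); to be left as it is. Both trays are alike: white, level, 168 x 92 mm outside, 4 mm walls 23 mm above the floor at the sides and closed end, only a 10 mm lip at the tab end, tab level with the floor beyond the lip, rocking on a hinge half way along between the cheeks of a fixed black stand 130 x 124 mm.
- cartridge_a: Grey plastic sample cartridge with a black window on top, 44 x 30 x 12 mm, about 30 g, lying flat and loose near the closed end of the tray to tip. Origin: centre of its underside; x along its 44 mm, z up. It slides easily: a tilt of 9 to 14 degrees sets it moving, and 24 degrees takes it down to the lip within about a second.
- cartridge_b: The second cartridge, the same as the first, lying beside it in the same tray.

How it is judged:
At the end, for the whole second after the job is handed in: The tray with the cartridges is left tipped with its tab centre below 55 mm above the bench; both cartridges lie at rest in it, their centres within 41 mm of the lip's inside face (22 mm when square against it); the other tray's tab is within 12 mm of where it started (x of cartridge_a in the frame of tray_tab between -0.064 and -0.02 m and y of cartridge_a in the frame of tray_tab between -0.045 and 0.045 m and z of cartridge_a in the frame of tray_tab between -0.01 and 0.012 m and linear speed of each of cartridge_a, cartridge_b below 0.02 m/s and x of cartridge_b in the frame of tray_tab between -0.064 and -0.02 m and y of cartridge_b in the frame of tray_tab between -0.045 and 0.045 m and z of cartridge_b in the frame of tray_tab between -0.01 and 0.012 m and height (world z) of tray_tab below 0.055 m and distance of spare_tab from where it was at the start of the episode below 0.012 m); the robot touches nothing.
It fails at once if the robot touches a cartridge (more than 0.5 N) (contact force between any of the fingers, the arm and cartridge_a above 0.5 N or contact force between any of the fingers, the arm and cartridge_b above 0.5 N).
It fails at once if the other tray is tipped (its tab moves more than 12 mm) (distance of spare_tab from where it was at the start of the episode above 0.012 m).
It also fails if it takes over 32 s, if anything falls off the work surface, if the arm or the gripper's body presses on something with over 40 N, if the wrist force passes 120 N, or if a joint passes its speed limit or range.

ROBOT

A 7-joint arm with a two-finger parallel gripper is mounted at the origin on the work surface. World frame = base frame: x ahead of the robot, y to its left, z up, the work surface at z = 0. Lengths are in m, angles in rad, forces in N, time in s.
With the tool pointing down it reaches from about 0.425 to 1.025 m from the base axis. Payload 9.4 kg.
Tool frame: the origin (TCP) lies at the very end of the fingers, on their centre line; the grasp point (between the pads) lies 19 mm behind it (hold_point_z is the distance from the TCP to the grasp point, in m); z points along the fingers, y is the direction in which the jaws open and shut (so a half turn about z gives the same grasp; the last joint's range is limited). The gripper opens to 85 mm and grips with 20 to 120 N. Pads are 22 mm wide; open, the fingers measure 114 mm over their backs; the gripper's body (76 mm by 85 mm) begins 54 mm behind the grasp point. The pads swing forward as they close: fully open they stand 13 mm farther back than shut.
Start: joints at [-0.077, 0.599, -0.003, 1.599, 0.002, 0.943, -0.08], TCP at [0.725, -0, 0.231] pointing down, gripper open.
Joint ranges: [-2.57, 2.57], [-0.35, 1.97], [-1.29, 1.29], [0.11, 2.56], [-1.05, 4.19], [0.11, 1.86], [-2.63, 2.63]. Speed limits (rad/s): [2.22, 2.22, 3.01, 3.01, 3.14, 3.14, 3.14].

INTERFACE

Orientations are given as a 3x3 rotation matrix whose columns are the frame's x, y, z axes.
In Python, from workcell import state, grab_frame, camera_info, close_job, hold_point_z gives the robot as it stands.
- The arm moves only by the tool step_arm, never from a script. Its argument "rows" is a list of rows, each a list of 7 numbers: the shift along the tool's x, y, z each as a share of 10 cm, from -1 to 1, then the turn, a rotation vector about the tool's x, y, z each as a share of pi rad, from -1 to 1, then the closure, from -1 (fully open) to 1 (shut), so that 0 is half open. A call has 1 to 10 rows; each row shifts and turns the commanded pose from where the row before left it, along the tool's axes as they then stand; what a row does not reach is not made up. A row lasts 1/12 s, in which the tool goes at most 41.7 mm and 7.16 degrees, less where a joint would pass 70% of its speed; a pose out of reach is approached as far as the arm can. A call with a number of a shift or a turn outside -1 to 1 is refused whole. A call with a gripper value outside its range is refused whole. The fingers move at their own pace and stop on an object; the grip force is fixed at half the most. Time passes only in rows, so rows that do not move let the fingers close. It gives the time, the measured TCP pose, the force and the opening at its end, in the units of the state.
- state(): the state, without advancing time (a new reading comes with each control period).
- grab_frame(name): name is "scene" or "side" or "wrist"; returns the picture (420x560x3 uint8, red, green, blue); there is no depth.
- camera_info(name): a dict with "camera_matrix" (3x3 intrinsics, pixels), "position" and "orientation" of the camera in the world. Camera axes: x right, y down, z forward; pixel columns grow to the right and rows downward; lengths in m; the calibration is good to about 2 mm. The wrist camera is an equidistant fisheye: a pixel r from the principal point sees the ray r / f radians off the axis. A picture is of the moment at which its call begins: read the wrist's pose just before it. camera_info takes no time and is no camera call; for the wrist camera it gives the pose at the moment of the call.
- close_job(): hands the job in, once; it reports no verdict.
The state is a dict: "clock": time; "joint_positions": joint angles; "joint_vel": joint speeds; "effort": joint torques, N m; "tcp_pos": TCP position; "ee_rot": TCP orientation; "ft_force": force on the tool from outside, world axes, zero at the start; "ft_torque": the same for the moment, N m; "opening": opening from 0.0 (shut) to 1.0 (fully open).
Only numpy, scipy, OpenCV 4.12 (cv2) and the standard library are available. Lean on these libraries where they do the work, as an engineer would, in place of code of your own. Each camera call takes 0.05 s, during which the arm holds its last target.

## Working session

There is one attempt and no reset: what is moved stays moved. The work goes in short steps, Python scripts to look and compute and a tool call to move; the robot and the scene stay as the last step left them, time stands still between calls to the robot, and variables do not carry over. Pictures are saved under pics/ and viewed, and the job is handed in when it is done.

Besides the shell and the picture viewer there is one more tool, called after "Request:" as name(argument=value, ...) on one line, values as JSON. step_arm: Moves the arm, as the interface text tells. Its arguments: {"type":"object","properties":{"rows":{"type":"array","items":{"type":"array","items":{"type":"number"}}}},"required":["rows"]}

```bash
mkdir -p pics; ls; python3 - <<'E'
from workcell import *
import cv2
s=state();print(s['clock'],s['tcp_pos'],s['ee_rot'],s['opening'],hold_point_z)
for n in ['scene','side','wrist']:
    i=camera_info(n);print(n,i)
    cv2.imwrite(f'pics/{n}0.png',grab_frame(n)[:,:,::-1])
E
```

```text
pics
0.0 [ 7.24523262e-01 -2.18919062e-05  2.30421287e-01] [[-6.69894610e-05  9.99998804e-01 -1.54529071e-03]
 [ 9.99999991e-01  6.68054544e-05 -1.19127073e-04]
 [-1.19023697e-04 -1.54529867e-03 -9.99998799e-01]] 0.994326469002115 0.0187
scene {'camera_matrix': array([[456.38273739,   0.        , 284.806411  ],
       [  0.        , 456.38273739, 210.06120619],
       [  0.        ,   0.        ,   1.        ]]), 'position': array([1.13813503, 0.07562414, 0.61383577]), 'orientation': array([[-0.10976753,  0.62153657, -0.77565674],
       [ 0.99390181,  0.06039066, -0.09226136],
       [-0.01050139, -0.78105394, -0.62437525]])}
side {'camera_matrix': array([[412.37202106,   0.        , 281.21650112],
       [  0.        , 412.37202106, 212.41864288],
       [  0.        ,   0.        ,   1.        ]]), 'position': array([0.35227712, 0.47165207, 0.59927628]), 'orientation': array([[-0.91601298, -0.27371287,  0.29326011],
       [-0.40087586,  0.65154639, -0.6440387 ],
       [-0.01479088, -0.7075087 , -0.70654983]])}
wrist {'camera_matrix': array([[325.1922621 ,   0.        , 279.37818865],
       [  0.        , 325.1922621 , 210.71825577],
       [  0.        ,   0.        ,   1.        ]]), 'position': array([0.72438832, 0.08349385, 0.37359977]), 'orientation': array([[ 9.99998973e-01,  1.25672520e-03, -6.88900979e-04],
       [ 9.69900849e-04, -9.47327616e-01, -3.20264653e-01],
       [-1.05509958e-03,  3.20263656e-01, -9.47327862e-01]])}
```

View pics/scene0.png

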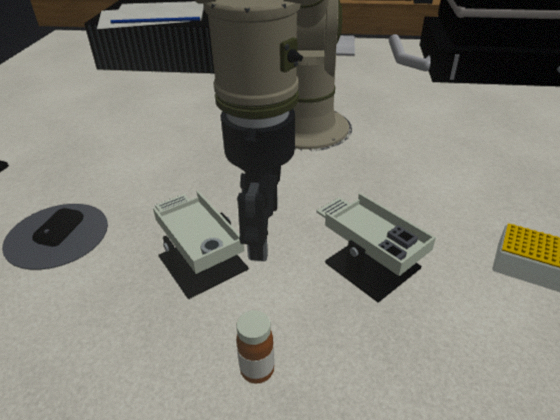

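View pics/side0.png

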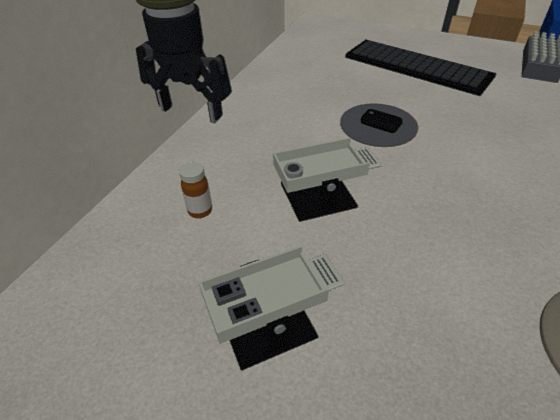

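View pics/wrist0.png

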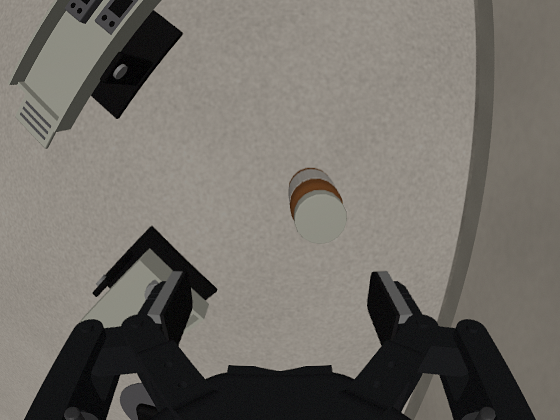

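The tray with two cartridges is on the robot's left (+y): scene tab at about (332,208), side tab at about (327,271). The disc tray is at about -y, with its side tab at (369,158). I'll zoom in on the cartridge tray's tab.

```bash
python3 - <<'E'
import cv2,numpy as np
a=cv2.imread('pics/side0.png')[235:345,195:355];b=cv2.imread('pics/scene0.png')[185:280,310:440]
cv2.imwrite('pics/z1.png',cv2.resize(a,None,fx=5,fy=5,interpolation=cv2.INTER_CUBIC))
cv2.imwrite('pics/z2.png',cv2.resize(b,None,fx=6,fy=6,interpolation=cv2.INTER_CUBIC))
E
```

```text
(no output)
```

View pics/z1.png

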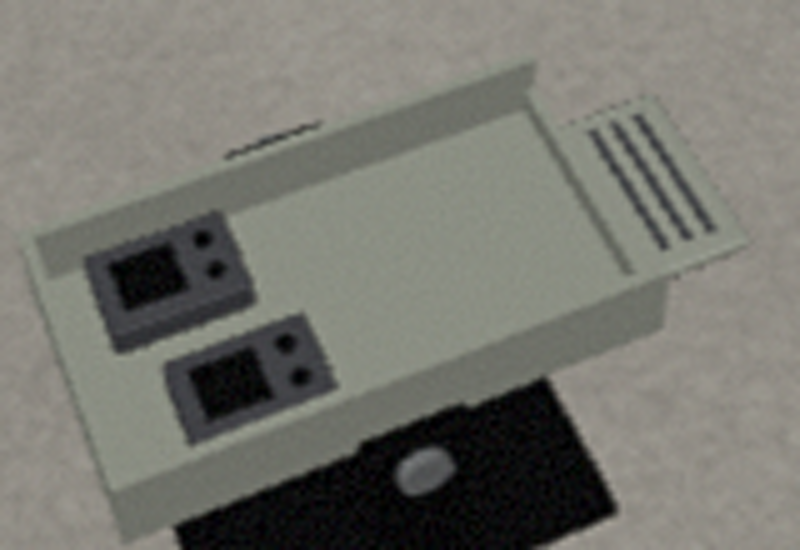

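View pics/z2.png

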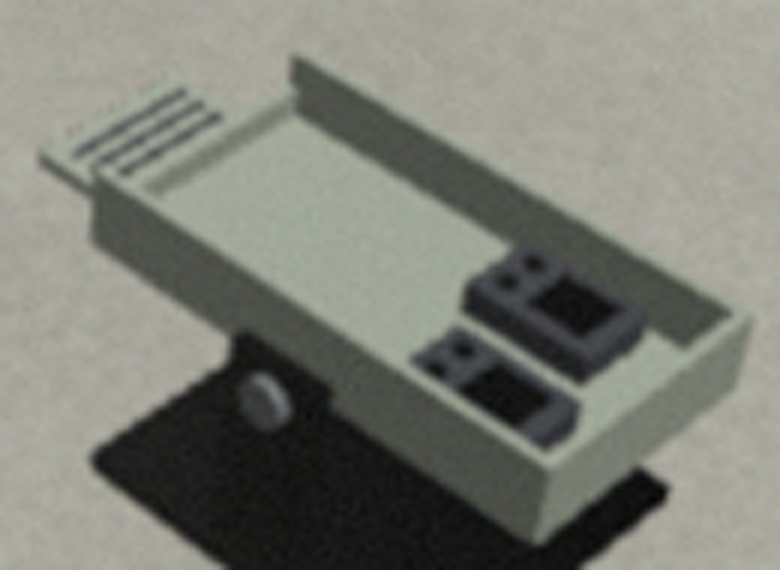

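```bash
cat > h.py <<'E'
import numpy as np
from scipy.optimize import least_squares
from workcell import *
def proj(n,P):
    i=camera_info(n);K=i['camera_matrix'];p=(np.atleast_2d(P)-i['position'])@i['orientation']
    q=p@K.T;return q[:,:2]/q[:,2:]
def fit(obs,x0,free=3):
    def w(v,l):
        c,s=np.cos(v[2]),np.sin(v[2]);z=v[3] if free>3 else .078
        return np.array([v[0]+c*l[0]-s*l[1],v[1]+s*l[0]+c*l[1],z+l[2]])
    f=lambda v:np.concatenate([(proj(n,w(v,np.array(l)/1e3))[0]-uv) for n,l,uv in obs])
    return least_squares(f,x0[:free])
E
python3 - <<'E'
from h import *
obs=[('scene',(19,32,0),(316.7,210.8)),('scene',(19,-32,0),(340,198.3)),('scene',(-19,46,23),(325.8,214.2)),('scene',(-19,-46,23),(359.2,194.2)),('scene',(-187,46,23),(401.7,262.5)),('scene',(-187,-46,23),(435.3,238.3)),
('side',(19,-32,0),(344.6,283)),('side',(19,32,0),(325,254)),('side',(-187,-46,23),(218.6,333)),('side',(-187,46,23),(200,283)),('side',(-19,46,23),(302,247))]
for fr in (3,4):
    r=fit(obs,[.55,.15,-2.5,.078],fr);print(r.x,np.degrees(r.x[2]));print(r.fun.reshape(-1,2).round(1).tolist())
    d=np.array([np.cos(r.x[2]),np.sin(r.x[2])]);print('tab',r.x[:2],'r',np.hypot(*r.x[:2]),'tray centre',r.x[:2]-.103*d)
E
```

```text
[ 0.45422063  0.09000907 -2.31138595] -132.4326595929388
[[-0.8, -1.3], [-0.7, -2.5], [-0.3, -1.7], [0.7, -2.2], [0.2, 0.1], [0.8, -2.0], [0.7, -0.3], [0.3, -0.9], [-1.8, 0.9], [-2.2, -1.3], [-1.2, -1.7]]
tab [0.45422063 0.09000907] r 0.4630529261956047 tray centre [0.52371712 0.16603036]
[ 0.45377256  0.08930192 -2.31196963  0.07451999] -132.4661021216317
[[-1.3, -0.1], [-1.1, -1.2], [-0.7, -0.4], [0.2, -0.9], [-0.7, 1.4], [-0.1, -0.6], [0.9, 0.8], [0.6, 0.2], [-1.0, 1.9], [-1.3, -0.2], [-0.8, -0.5]]
tab [0.45377256 0.08930192] r 0.46247634489477807 tray centre [0.52331341 0.16528264]
```

Request:
step_arm(rows=[[0.1,-0.27,0,0,0,0,1],[0.1,-0.27,0,0,0,0,1],[0.1,-0.27,0,0,0,0,1],[0.1,-0.27,0,0,0,0,1],[0.1,-0.27,0,0,0,0,1],[0.1,-0.27,0,0,0,0,1],[0.1,-0.27,0,0,0,0,1],[0.1,-0.27,0,0,0,0,1],[0.1,-0.27,0,0,0,0,1],[0.01,-0.26,0,0,0,0,1]])

```text
clock: 0.98
tcp_pos: [0.4545, 0.0925, 0.2312]
ee_rot: [[-0.002, 1.0, 0.0], [1.0, 0.002, 0.001], [0.001, 0.0, -1.0]]
ft_force: [-0.4, 0.8, 0.9]
opening: 0.001
```

Request:
step_arm(rows=[[0,0,0,0,0,0.039,1],[0,0,0,0,0,0.039,1],[0,0,0,0,0,0.039,1],[0,0,0,0,0,0.039,1],[0,0,0,0,0,0.039,1],[0,0,0,0,0,0.039,1],[0,0,0,0,0,0,1],[0,0,0,0,0,0,1]])

```text
clock: 1.65
tcp_pos: [0.4559, 0.0912, 0.2312]
ee_rot: [[0.668, 0.745, -0.0], [0.745, -0.668, -0.0], [-0.0, 0.0, -1.0]]
ft_force: [0.2, -0.2, -0.3]
opening: 0.001
```

```bash
python3 - <<'E'
from h import *
import cv2
s=state();print(s['clock'],s['tcp_pos'],s['ee_rot'].round(3).tolist(),s['opening'],s['ft_force'])
print(((np.array([.4554,.0912,.095])-s['tcp_pos'])@s['ee_rot']))
cv2.imwrite('pics/s1.png',grab_frame('side')[:,:,::-1])
cv2.imwrite('pics/w1.png',grab_frame('wrist')[:,:,::-1])
E
```

```text
1.65 [0.45590473 0.09116286 0.23121748] [[0.668, 0.745, -0.0], [0.745, -0.668, -0.0], [-0.0, 0.0, -1.0]] 0.0013456124059603744 [ 0.21204796 -0.19931988 -0.32864185]
[-0.00027458 -0.00041773  0.1362175 ]
```

View pics/s1.png

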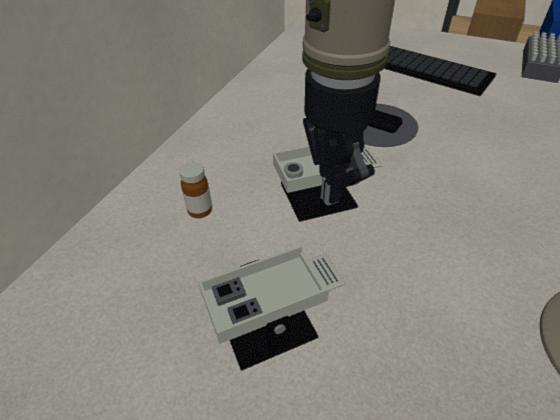

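View pics/w1.png

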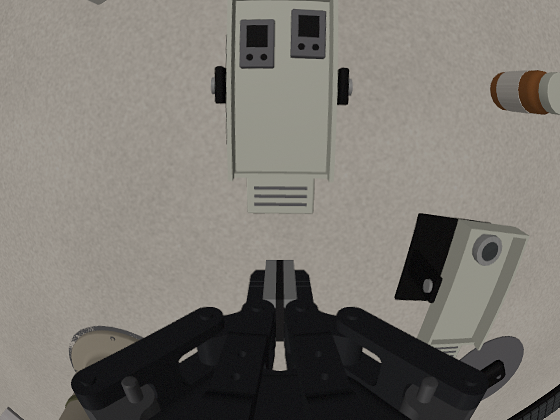

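Both trays are undisturbed. In the wrist view the tab is at about (281,195), centred on the finger column (280). I'll check it by fisheye unprojection.

```bash
python3 - <<'E'
from h import *
i=camera_info('wrist');K=i['camera_matrix']
def up(u,v,z):
    d=np.array([u-K[0,2],v-K[1,2]]);r=np.hypot(*d);t=r/K[0,0]
    ray=i['orientation']@np.r_[d/r*np.sin(t),np.cos(t)]
    return i['position']+ray*(z-i['position'][2])/ray[2]
s=state()
for u,v in [(247,213),(314,213),(247,180),(314,178)]:
    p=up(u,v,.078);print(p,((p-s['tcp_pos'])@s['ee_rot'])[:2])
E
```

```text
[0.41898071 0.09803387 0.078     ] [-0.01946983 -0.03215422]
[0.46728268 0.05478669 0.078     ] [-0.01941575  0.03267938]
[0.44153206 0.12178817 0.078     ] [ 0.0132711  -0.03122572]
[0.48961517 0.08134534 0.078     ] [0.01526677 0.03157257]
```

The wrist view agrees: the tab is 64 mm wide and centred under the TCP to within 1 mm. Descending.

Request:
step_arm(rows=[[0,0,0.3,0,0,0,1],[0,0,0.3,0,0,0,1],[0,0,0.3,0,0,0,1],[0,0,0.3,0,0,0,1],[0,0,0.16,0,0,0,1],[0,0,0,0,0,0,1]])

```text
clock: 2.25
tcp_pos: [0.4546, 0.0906, 0.0925]
ee_rot: [[0.669, 0.743, -0.005], [0.743, -0.669, -0.001], [-0.004, -0.003, -1.0]]
ft_force: [0.4, 0.1, 0.2]
opening: 0.0
```

Request:
step_arm(rows=[[0,0,0.06,0,0,0,1],[0,0,0.06,0,0,0,1],[0,0,0.06,0,0,0,1],[0,0,0.05,0,0,0,1],[0,0,0.05,0,0,0,1],[0,0,0,0,0,0,1]])

```text
clock: 2.75
tcp_pos: [0.4562, 0.0911, 0.0669]
ee_rot: [[0.67, 0.742, 0.0], [0.742, -0.67, 0.0], [0.0, 0.0, -1.0]]
ft_force: [0.6, 0.4, 0.2]
opening: 0.0
```

```bash
python3 - <<'E'
from h import *
import cv2
a=grab_frame('side')[:,:,::-1][200:380,180:400];b=grab_frame('scene')[:,:,::-1][150:300,290:450]
cv2.imwrite('pics/s2.png',np.hstack([cv2.resize(a,(440,360)),cv2.resize(b,(360,360))]))
print(state()['ft_force'])
E
```

```text
[-0.03625605  0.23487704 -0.3298971 ]
```

View pics/s2.png

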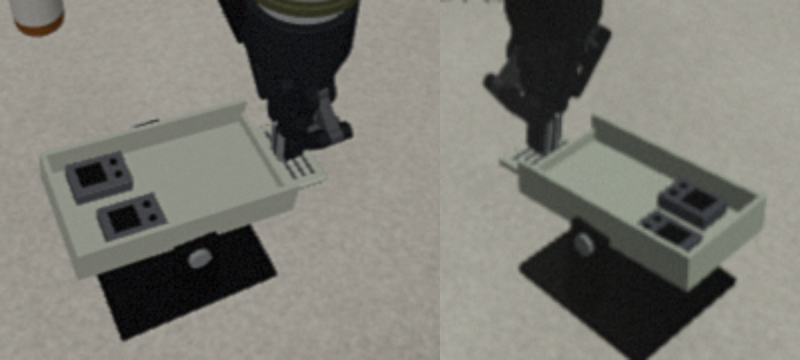

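The finger is on the tab and the tray has started to tip. The cartridges are still near the closed end. I'll continue down, easing 4 mm outward to stay clear of the lip.

Request:
step_arm(rows=[[-0.01,0,0.04,0,0,0,1],[-0.01,0,0.04,0,0,0,1],[-0.01,0,0.04,0,0,0,1],[-0.01,0,0.04,0,0,0,1],[0,0,0.04,0,0,0,1],[0,0,0.03,0,0,0,1],[0,0,0,0,0,0,1]])

```text
clock: 3.43
tcp_pos: [0.4529, 0.0878, 0.0435]
ee_rot: [[0.671, 0.742, -0.001], [0.742, -0.671, -0.0], [-0.001, -0.001, -1.0]]
ft_force: [0.2, 0.2, -0.3]
opening: -0.0
```

Request:
step_arm(rows=[[0,0,0.03,0,0,0,1],[0,0,0.02,0,0,0,1],[0,0,0.02,0,0,0,1],[0,0,0,0,0,0,1]])

```text
clock: 3.77
tcp_pos: [0.4532, 0.088, 0.0369]
ee_rot: [[0.671, 0.742, -0.0], [0.742, -0.671, -0.0], [-0.0, -0.0, -1.0]]
ft_force: [0.8, -0.4, 0.9]
opening: 0.001
```

Request:
step_arm(rows=[[0,0,0.015,0,0,0,1],[0,0,0,0,0,0,1],[0,0,0,0,0,0,1]])

```text
clock: 4.02
tcp_pos: [0.4532, 0.0879, 0.0357]
ee_rot: [[0.671, 0.742, -0.0], [0.742, -0.671, -0.0], [-0.0, -0.0, -1.0]]
ft_force: [0.8, -0.0, -0.8]
opening: 0.001
```

```bash
python3 - <<'E'
from h import *
import cv2
a=grab_frame('side')[:,:,::-1][200:380,180:400];b=grab_frame('scene')[:,:,::-1][150:300,290:450]
cv2.imwrite('pics/s3.png',np.hstack([cv2.resize(a,(440,360)),cv2.resize(b,(360,360))]))
s=state();print(s['ft_force'],s['tcp_pos'])
E
```

```text
[-0.20978787  0.08207796  0.46406471] [0.45324191 0.08798505 0.03579876]
```

View pics/s3.png

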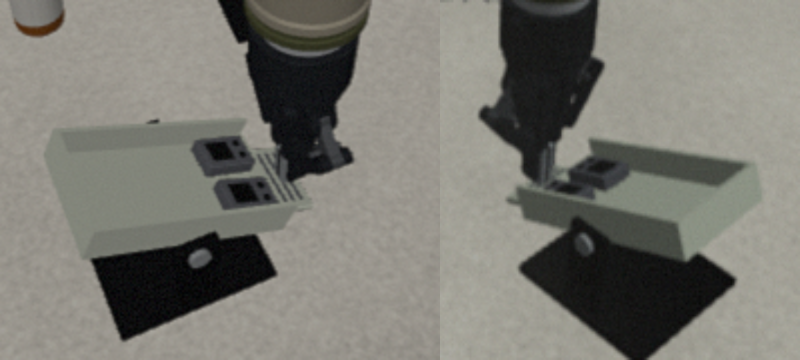

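Both cartridges have slid to the lip. I'll press a little further to find the stop.

Request:
step_arm(rows=[[0,0,0.015,0,0,0,1],[0,0,0,0,0,0,1]])

```text
clock: 4.28
tcp_pos: [0.4535, 0.0881, 0.0345]
ee_rot: [[0.671, 0.742, 0.001], [0.742, -0.671, 0.0], [0.001, 0.0, -1.0]]
ft_force: [0.1, -0.7, 8.0]
opening: 0.005
```

Request:
step_arm(rows=[[0,0,0.015,0,0,0,1],[0,0,0,0,0,0,1]])

```text
clock: 4.45
tcp_pos: [0.4536, 0.0881, 0.0338]
ee_rot: [[0.671, 0.742, 0.001], [0.742, -0.671, 0.001], [0.001, 0.001, -1.0]]
ft_force: [-2.9, 0.9, 25.6]
opening: 0.001
```

The stop is reached: force rose to 25 N with the TCP at 34 mm. Next I retreat straight up.

Request:
step_arm(rows=[[0,0,-0.03,0,0,0,1],[-0.02,0,-0.05,0,0,0,1],[-0.02,0,-0.1,0,0,0,1],[0,0,-0.2,0,0,0,1],[0,0,-0.3,0,0,0,1],[0,0,-0.3,0,0,0,1],[0,0,-0.3,0,0,0,1],[0,0,-0.3,0,0,0,1],[0,0,0,0,0,0,1]])

```text
clock: 5.2
tcp_pos: [0.4522, 0.0851, 0.1959]
ee_rot: [[0.671, 0.741, 0.007], [0.741, -0.671, 0.002], [0.006, 0.003, -1.0]]
ft_force: [0.4, 0.0, -0.0]
opening: -0.0
```

```bash
python3 - <<'E'
from h import *
import cv2
S=grab_frame('side')[:,:,::-1]
a=S[200:380,180:400];b=grab_frame('wrist')[:,:,::-1]
cv2.imwrite('pics/s4.png',np.hstack([cv2.resize(a,(440,360)),b[:360,200:560]]))
cv2.imwrite('pics/z4.png',cv2.resize(S[235:345,195:355],None,fx=5,fy=5,interpolation=cv2.INTER_CUBIC))
A=cv2.absdiff(S,cv2.imread('pics/side0.png'))[135:225,260:390];print('spare diff',A.max(),A.mean())
s=state();print(s['ft_force'],s['tcp_pos'],s['clock'])
E
```

```text
spare diff 148 32.92564102564103
[0.31018964 0.34229275 0.30083209] [0.45087798 0.08510075 0.19235493] 5.3
```

View pics/s4.png

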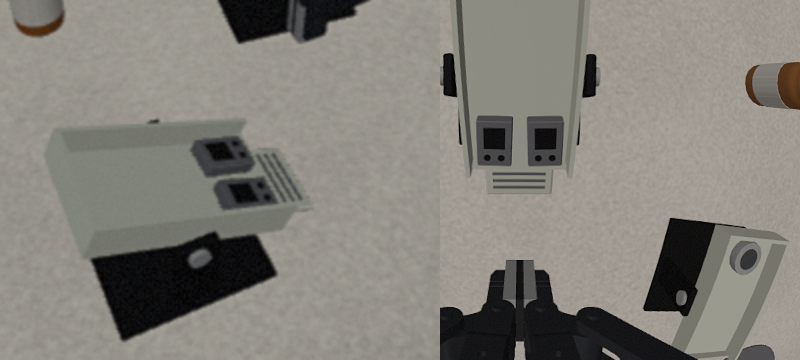

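View pics/z4.png

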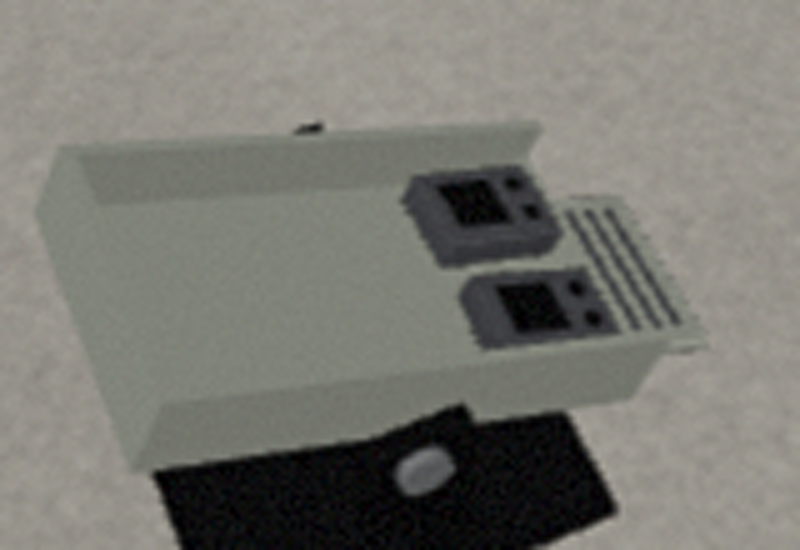

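```bash
python3 - <<'E'
from h import *
import cv2
yaw=-2.3115;d=np.array([np.cos(yaw),np.sin(yaw)]);n=np.array([-d[1],d[0]]);h=np.array([.4541,.0898])-.103*d
for deg in (0,20,24):
    t=np.radians(deg)
    for y in (.032,-.032):
        x,z=.122,.003; hx=x*np.cos(t)+z*np.sin(t); hz=.075-x*np.sin(t)+z*np.cos(t)
        print(deg,y,proj('side',np.r_[h+hx*d+y*n,hz]).round(1))
S=grab_frame('scene')[:,:,::-1];R=cv2.imread('pics/scene0.png')
cv2.imwrite('pics/z5.png',np.vstack([cv2.resize(np.hstack([R[180:300,140:260],S[180:300,140:260]]),(600,300)),cv2.resize(S[150:270,290:450],(400,300))[:, :].copy() if False else cv2.copyMakeBorder(cv2.resize(S[150:270,290:450],(400,300)),0,0,0,200,cv2.BORDER_CONSTANT)]))
A=cv2.absdiff(S,R)[190:290,145:215];print(A.mean(),np.percentile(A,99))
E
```

```text
0 0.032 [[325.5 253. ]]
0 -0.032 [[345.4 282.7]]
20 0.032 [[320.6 270. ]]
20 -0.032 [[339.4 299.5]]
24 0.032 [[318.8 273.5]]
24 -0.032 [[337.4 302.9]]
8.581380952380952 16.0
```

View pics/z5.png

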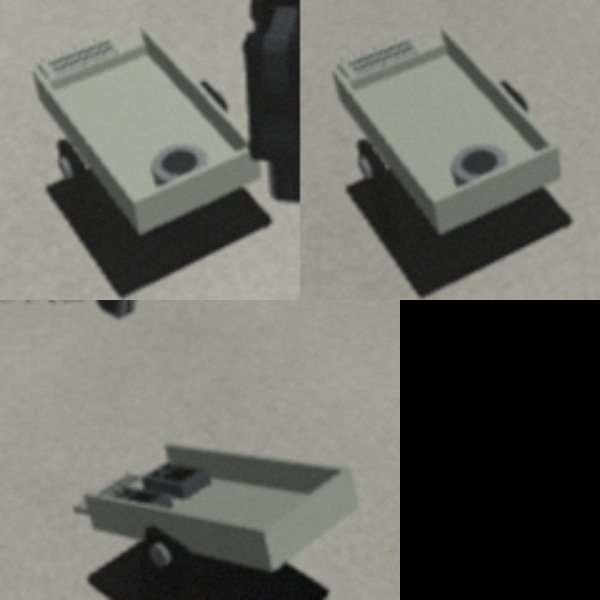

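The measured tab corners, (318,274) and (336,304), match a 24° tip. Both cartridges lie against the lip, the spare tray looks the same before and after, and the gripper is clear. Handing in.

```bash
python3 -c "
from workcell import *
print(close_job())"
```

```text
the job is handed in; nothing more can be done
None
```

I pushed the cartridge tray's tab down to its stop with the closed fingertips. Both cartridges slid down to the lip, then I raised the arm clear and handed the job in at about 5.4 s.

- **Tray tipped:** the push met the stop with the fingertip 34 mm above the bench, at about 26 N. Afterwards the tab corners in the side view, (318,274) and (336,304), matched the predicted 24° position to within about 1.5 px. That puts the tab centre at roughly 36 mm.
- **Cartridges:** both lie flat, side by side and square against the lip in the wrist and side views. I judged this by eye and did not measure their distance from the lip. The fingers stayed on the tab and never came near them.
- **Other tray:** it looks the same before and after in the scene view, still level with its disc. An automatic difference check on the side view was no use, because the arm was blocking that area.
- **Tab position:** the first fit from the scene and side cameras left residuals of 1–2.5 px. The wrist camera then put the tab centre within about 1 mm of that fit.

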